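Tip a pin rack over against the step of a loading plate and slide it home

ROBOT

A 6-joint arm with a two-finger parallel gripper is mounted at the origin on a cart in front of the work surface, level with it; the furniture and walls round the work are solid. World frame = base frame: x ahead of the robot, y to its left, z up, the work surface at z = 0. Lengths are in m, angles in rad, forces in N, time in s.
With the tool pointing down it reaches from about 0.25 to 0.725 m from the base axis. Payload 4 kg.
Tool frame: the origin (TCP) lies between the finger pads; the fingertips stand 25 mm ahead of it and the grasp point (between the pads) lies 6 mm ahead of it; z points along the fingers, y is the line along which they close (so a half turn about z gives the same grasp; the last joint's range is limited). The gripper opens to 85 mm and grips with 20 to 120 N. Pads are 22 mm wide; open, the fingers measure 114 mm over their backs; the gripper's body (76 mm by 85 mm) begins 54 mm behind the grasp point. The pads swing forward as they close: fully open they stand 13 mm farther back than shut.
Start: joints at [-1.102, 0.241, 0.005, 1.335, 0, 1.571], TCP at [0.226, -0.446, 0.256] pointing down, gripper open.
Joint ranges: [-2.72, 2.72], [-1.05, 1.87], [-1.09, 1.28], [-1.99, 2.15], [-1.42, 1.44], [-3.14, 3.14]. Speed limits (rad/s): [2.79, 2.79, 3.14, 3.14, 3.14, 3.14].

INTERFACE

Orientations are given as a unit quaternion [x, y, z, w].
In Python, from workcell import bot gives the robot as it stands. The module is installed in compiled form; this text tells all that it offers.
- The arm moves only by the shell command python3 -m pendant 'ROWS'. ROWS is JSON, one flat list of numbers, 7 for each row, row after row: the shift along the tool's x, y, z normalised to -1 to 1, where 1 is 0.5 m, then the turn, a rotation vector about the tool's x, y, z normalised to -1 to 1, where 1 is 180 degrees, then the opening, from 0 (shut) to 1 (fully open). In form: [tx, ty, tz, ax, ay, az, fingers, tx, ty, tz, ax, ay, az, fingers, ...]. A call has exactly 10 rows; each row is the pose to reach, as a shift and turn from the pose commanded when the call began, along the tool's axes at that moment, turning the shorter way round; what a row does not reach only later rows make up. A row lasts 1/12 s, in which the tool goes at most 41.7 mm and 7.16 degrees, less where a joint would pass 70% of its speed; a pose out of reach is approached as far as the arm can. A call with a number of a shift or a turn outside -1 to 1 is refused whole. A call with a gripper value outside its range is refused whole. The fingers move at their own pace and stop on an object; the grip force is fixed at half the most. Time passes only in rows, so rows that repeat a pose let the fingers close, or fill a call up. It gives the time, the measured TCP pose, the force, the opening and the grip force at its end, in the units of the state.
- bot.get_obs(): the state, without advancing time (a new reading comes with each control period).
- bot.camera(name): name is "scene" or "side" or "wrist"; returns a dict with "pixels" (400x640x3 uint8, red, green, blue), "mtx" (3x3 intrinsics, pixels), "cam_to_world" (4x4, takes a point from camera to world coordinates); the wrist camera has in their place "hand_eye" (4x4, takes a point from camera to tool coordinates, whose origin is the TCP and whose axes are the flange's). Camera axes: x right, y up, looking along -z (the intrinsics and any distortion apply to the point x, -y, -z); pixel columns grow to the right and rows downward; lengths in m; the calibration is good to about 2 mm. The wrist camera is an equidistant fisheye: a pixel r from the principal point sees the ray r / f radians off the axis. A picture is of the moment at which its call begins: read the wrist's pose just before it. There is no depth.
- bot.job_done(): hands the job in; it is judged then, once.
The state is a dict: "clock": time; "joint_pos": joint angles; "joint_vel": joint speeds; "tau": joint torques, N m; "eef_pos": TCP position; "tool_rot": TCP orientation; "ft_force": force on the tool from outside, world axes, zero at the start; "ft_torque": the same for the moment, N m; "grip_width": finger opening in m; "grasp_force": force on a finger pad.
Only numpy, scipy, OpenCV 4.12 (cv2) and the standard library are available. Lean on these libraries where they do the work, as an engineer would, in place of code of your own. Each camera call takes 0.05 s, during which the arm holds its last target. There are 200 camera calls.

TASK

The flat pin rack lies holes-down on the bench in front of the loading plate, too wide and flat to take hold of. Push it against the plate's front step, lever its near edge up until the rack stands on edge and tips over onto the plate with its holes up, then slide it fully home, square against the stop bar and not sticking out past the plate's sides. The rack is brittle: never push it with more than about 25 N, do not carry it through the air, and leave the loose bushes and the ring beside the work where they are.

Things in the scene. Friction and masses are not known exactly. Their poses are not given: they have to be found in the camera images.
- loading_plate: Loading plate, fixed: bare aluminium slab 119 deep (x), 130 wide (y), 14 high, dark steel stop bar on its rear edge. It and the rack are on the bare worktop, 2.5 mm lower than the bench mat (z = -2.5 mm). Origin: middle of the foot of its front face, on the worktop. x points from front face to stop bar, y left along the front, z up. Its flat top (z = 14) reaches from x = 0 to 105.
- step (a point): Middle of the upper edge of the loading plate's upright front face, the step, which is 14 mm high and 130 wide: at x = 0, z = 14 mm in the plate's frame, same axes. Stood on edge and pushed beyond upright, the rack tips over this edge by itself and lands flat on the plate, its near edge then standing about 14 mm out over the step.
- stop (a point): Foot of the stop bar's front face, middle, on the plate's top: x = 105 mm, z = 14 mm in the plate's frame, same axes. The bar is 14 thick, stands 12 above the plate's top and runs across its width. Seated, the rack's 78 mm edge touches this face and the rack's centre lies at x = 59 mm in the plate's frame.
- rack_center (a point): Centre (half-way up) of the pin rack: flat pale plastic plate 92 long (its x), 78 wide (y), 8 thick (z), even 60 to 130 g, friction about 0.6; round dark holes in one broad face, plain back. z points out of the holed face: down at the start. It starts on the worktop 20 to 70 mm before the step, a 78 mm edge facing it (its x towards it), askew up to 0.25 rad. Over 25 N of push breaks it.
- rack: The same rack, at the middle of its plain face. Squeezed lengthwise between a fingertip on its near edge and the step, along the rack by a steady 8 to 12 N, the edge is carried up by friction as the tip slowly follows an arc of about 92 mm radius round the step's foot, past upright. With less squeeze it may drop when its far edge, sticking to the step, slips down at 30 to 40 degrees.
- bush_flanged: Bystander: loose flanged steel bush, 30 mm across, 28 mm high, standing on the bench left of the work. Origin in the middle of its underside.
- ring_steel: Bystander: loose steel ring, 36 mm across, 12 mm high, flat on the bench left of the work. Origin in the middle of its underside.
- bush_long: Bystander: loose long steel bush, 26 mm across, 45 mm high, standing on the bench left of the work. Origin in the middle of its underside.

How it is judged:
By the outcome, as a careful person would: the job done as asked, in the order asked, and still so for the second after the job is handed in, with the robot touching nothing.
It also fails if it takes over 72 s, if anything falls off the work surface, if the arm or the gripper's body presses on something with over 40 N, if the wrist force passes 120 N, or if a joint passes its speed limit or range.

## Working session

There is one attempt and no reset: what is moved stays moved. The work goes in short steps, Python scripts to look and compute and a shell command to move; the robot and the scene stay as the last step left them, time stands still between calls to the robot, and variables do not carry over. Pictures are saved under pics/ and viewed, at most 10 in all, crops included, and the job is handed in when it is done.

```bash
mkdir -p pics; cat > h.py <<'E'
from workcell import bot
import numpy as np, cv2
from scipy.spatial.transform import Rotation as R
def snap(n,f):
    c=bot.camera(n); cv2.imwrite(f'pics/{f}.png',c['pixels'][:,:,::-1]); np.savez(f'pics/{f}.npz',**c); return c
def cast(c,uv,z):
    K=np.array(c['mtx']);T=np.array(c['cam_to_world']);uv=np.atleast_2d(uv).astype(float)
    d=np.c_[(uv[:,0]-K[0,2])/K[0,0],-(uv[:,1]-K[1,2])/K[1,1],-np.ones(len(uv))]@T[:3,:3].T
    o=T[:3,3]; return o+d*((z-o[2])/d[:,2])[:,None]
def proj(c,P):
    K=np.array(c['mtx']);T=np.array(c['cam_to_world']);p=(np.atleast_2d(P)-T[:3,3])@T[:3,:3]
    return np.c_[K[0,0]*p[:,0]/-p[:,2]+K[0,2],K[1,1]*p[:,1]/p[:,2]+K[1,2]]
E
python3 - <<'E'
from h import *
o=bot.get_obs()
for k in('clock','eef_pos','tool_rot','ft_force','grip_width'):print(k,o[k])
for n in('scene','side'):
    c=snap(n,n+'0');print(n,c['mtx'],np.round(c['cam_to_world'],3))
    print({k:np.shape(v) for k,v in c.items()})
E
```

```text
clock 0.0
eef_pos [ 0.22565108 -0.4455301   0.255396  ]
tool_rot [ 9.72650677e-01  2.32270411e-01 -2.39837731e-04 -1.02936750e-03]
ft_force [ 0.78455808 -0.17891822  0.43144837]
grip_width 0.08562064505964152
scene [[425.25221774   0.         317.25551885]
 [  0.         425.25221774 199.74698659]
 [  0.           0.           1.        ]] [[-0.756  0.321 -0.57   0.062]
 [-0.654 -0.346  0.673  0.429]
 [ 0.019  0.882  0.472  0.43 ]
 [ 0.     0.     0.     1.   ]]
{'pixels': (400, 640, 3), 'mtx': (3, 3), 'cam_to_world': (4, 4)}
side [[417.34391848   0.         321.33823823]
 [  0.         417.34391848 198.56973662]
 [  0.           0.           1.        ]] [[ 0.882  0.16  -0.443  0.172]
 [-0.471  0.315 -0.824 -0.806]
 [ 0.007  0.935  0.353  0.358]
 [ 0.     0.     0.     1.   ]]
{'pixels': (400, 640, 3), 'mtx': (3, 3), 'cam_to_world': (4, 4)}
```

View pics/scene0.png

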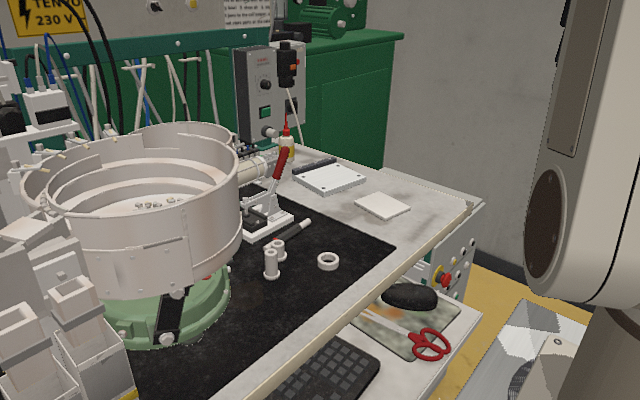

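View pics/side0.png

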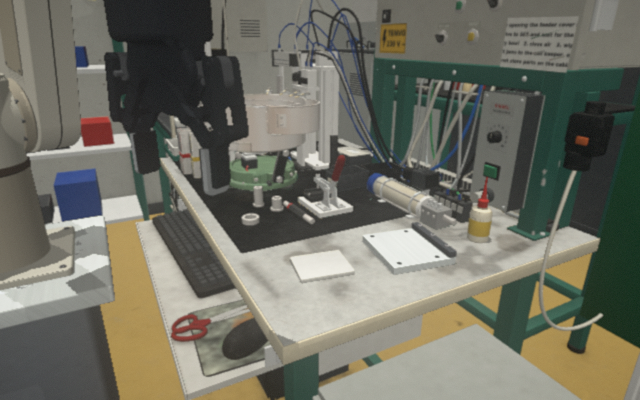

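The scene view has the rack at about (382,206) and the plate at (330,180). The side view has the rack at (322,265) and the plate at (408,250) with its dark stop bar at (434,240). I'll enlarge both.

```bash
python3 - <<'E'
from h import *
a=cv2.imread('pics/scene0.png')[150:230,280:420];b=cv2.imread('pics/side0.png')[210:290,280:470]
A=cv2.resize(a,None,fx=4,fy=4,interpolation=2)[:, :560];B=cv2.resize(b,None,fx=4,fy=3.5,interpolation=2)
o=np.zeros((600,760,3),np.uint8);o[:320,:560]=A;o[320:600]=B;cv2.imwrite('pics/z0.png',o)
E
```

```text
(no output)
```

View pics/z0.png

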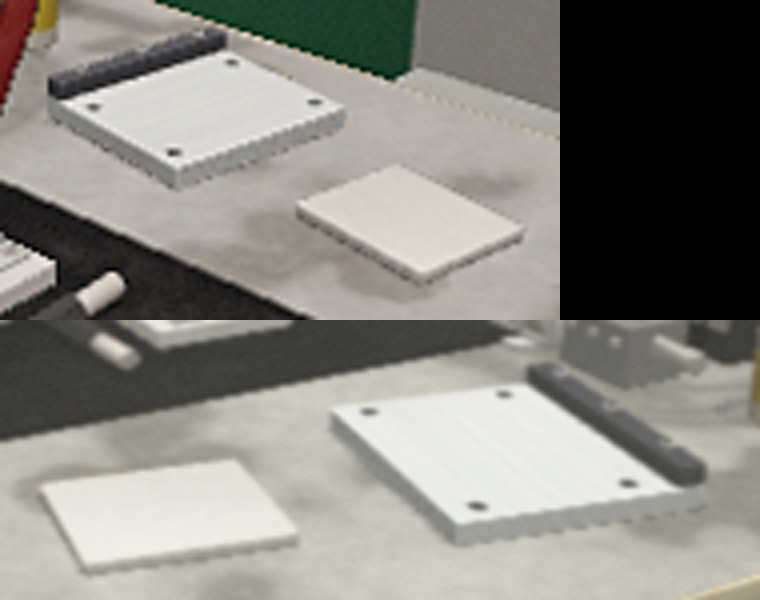

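```bash
python3 - <<'E'
from h import *
c1=dict(np.load('pics/scene0.npz'));c2=dict(np.load('pics/side0.npz'))
s=lambda l:np.array(l)/4+[280,150]
d=lambda l:(np.array(l)-[0,320])/[4,3.5]+[280,210]
# plate: front-left, front-right ; rack: far-left, far-right, near-right, near-left
p1=cast(c1,s([(178,173),(345,106)]),.0115);p2=cast(c2,d([(332,412),(456,525)]),.0115)
r1=cast(c1,s([(298,205),(398,165),(525,233),(425,273)]),.0055);r2=cast(c2,d([(237,460),(298,538),(85,568),(40,487)]),.0055)
for n,p in(('p1',p1),('p2',p2),('r1',r1),('r2',r2)):
    print(n,np.round(p[:,:2]*1000,1).tolist(), np.round(np.linalg.norm(np.diff(p,axis=0),axis=1)*1e3,1))
r=(r1+r2)/2;p=(p1+p2)/2
print('plate mid',p.mean(0),'step dir y',np.degrees(np.arctan2(*(p[0]-p[1])[[0,1]])))
print('rack c',r.mean(0),'yaw',[np.degrees(np.arctan2(*((q[0]+q[1])/2-(q[2]+q[3])/2)[[1,0]])) for q in(r1,r2)])
for P in ([.398,-.23,0],):pass
print(np.round(R.from_quat(bot.get_obs()['tool_rot']).as_matrix(),3))
E
```

```text
p1 [[576.3, -201.2], [559.7, -333.4]] [133.2]
p2 [[581.0, -212.6], [559.4, -336.8]] [126.]
r1 [[513.5, -225.2], [500.6, -300.8], [409.3, -280.6], [425.3, -210.9]] [76.7 93.5 71.5]
r2 [[518.6, -230.1], [501.5, -308.5], [413.2, -292.1], [428.1, -215.6]] [80.3 89.8 77.9]
plate mid [ 0.56910095 -0.27101241  0.0115    ] step dir y 8.466036282072185
rack c [ 0.46376885 -0.25799032  0.0055    ] yaw [np.float64(-10.905696753219997), np.float64(-9.845465086879477)]
[[ 0.892  0.452 -0.001]
 [ 0.452 -0.892  0.002]
 [ 0.    -0.002 -1.   ]]
```

```bash
python3 -m pendant '[0.07,-0.03,0.016,0,0,0.04,0.5, 0.14,-0.06,0.032,0,0,0.08,0.5, 0.21,-0.09,0.048,0,0,0.12,0.5, 0.28,-0.12,0.064,0,0,0.16,0.5, 0.35,-0.15,0.08,0,0,0.197,0.5, 0.42,-0.178,0.096,0,0,0.197,0.5, 0.477,-0.202,0.11,0,0,0.197,0.5, 0.477,-0.202,0.11,0,0,0.197,0.5, 0.477,-0.202,0.11,0,0,0.197,0.5, 0.477,-0.202,0.11,0,0,0.197,0.5]'; python3 - <<'E'
from h import *
o=bot.get_obs();print(o['clock'],o['eef_pos'],o['tool_rot'],o['ft_force'],o['grip_width'])
c=snap('wrist','w1');print({k:np.round(v,3).tolist() for k,v in c.items() if k!='pixels'})
E
```

```text
clock: 0.93
eef_pos: [0.3928, -0.248, 0.201]
tool_rot: [0.997, -0.074, -0.001, 0.0]
ft_force: [0.3, -0.6, -0.5]
grip_width: 0.0426
grasp_force: 0.0
0.9333 [ 0.39278549 -0.2480438   0.20104368] [ 9.97223329e-01 -7.44668425e-02 -5.66662409e-04  1.92198093e-06] [ 0.26985398 -0.59590334 -0.49988068] 0.04264150816263074
{'mtx': [[309.707, 0.0, 322.866], [0.0, 309.707, 197.559], [0.0, 0.0, 1.0]], 'hand_eye': [[-0.001, 0.963, 0.271, 0.068], [1.0, 0.001, -0.0, -0.0], [-0.0, 0.271, -0.963, -0.118], [0.0, 0.0, 0.0, 1.0]]}
```

View pics/w1.png

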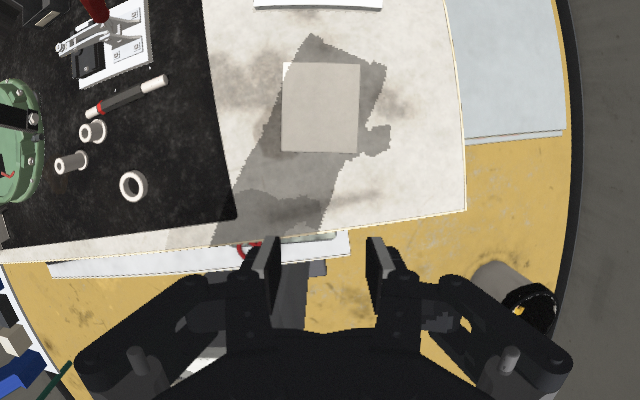

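```bash
cat >> h.py <<'E'
def wcast(c,p,q,uv,z):
    K=np.array(c['mtx']);H=np.array(c['hand_eye']);uv=np.atleast_2d(uv).astype(float)
    x=(uv[:,0]-K[0,2])/K[0,0];y=(uv[:,1]-K[1,2])/K[1,1];t=np.hypot(x,y);s=np.sin(t)/t
    d=np.c_[x*s,-y*s,-np.cos(t)]@H[:3,:3].T;M=R.from_quat(q).as_matrix()
    d=d@M.T;o=M@H[:3,3]+p;return o+d*((z-o[2])/d[:,2])[:,None]
# plate frame estimate
def toplate(P,mid,yaw):
    x=np.array([np.cos(yaw),np.sin(yaw)]);y=np.array([-x[1],x[0]]);d=np.atleast_2d(P)[:,:2]-mid;return np.c_[d@x,d@y]*1e3
E
python3 - <<'E'
from h import *
c=dict(np.load('pics/w1.npz'));p=[.39279,-.24804,.20104];q=[.99722,-.07447,-.00057,0]
g=c['pixels'];
print(g[100,270:295].mean(1).round(),g[145:160,320].mean(1).round(),g[0:16,320].mean(1).round())
r=wcast(c,p,q,[(283,62),(359,64),(358,152),(281,151)],.0055)
f=wcast(c,p,q,[(256,9.5),(381,10.5)],-.0025)
print(np.round(r*1e3,1),np.round(f*1e3,1))
m=f.mean(0)[:2];e=f[0]-f[1];yaw=np.arctan2(-e[0],e[1]);print('mid',m,np.degrees(yaw),np.linalg.norm(e))
print(toplate(r,m,yaw).round(1),toplate(p,m,yaw))
print('rackyaw',np.degrees(np.arctan2(*((r[0]+r[1]-r[2]-r[3])[[1,0]]))))
E
```

```text
[166. 168. 169. 171. 171. 174. 163. 134. 110. 114. 115. 109. 178. 189.
 187. 187. 187. 188. 189. 188. 187. 184. 185. 187. 187.] [187. 187. 187. 187. 186. 187. 175. 145. 149. 149. 145. 144. 146. 145.
 144.] [253. 253. 252. 252. 229. 128. 118. 116. 144. 188. 195. 218. 218. 217.
 216. 214.]
[[ 517.3 -226.5    5.5]
 [ 503.8 -301.2    5.5]
 [ 414.8 -287.6    5.5]
 [ 427.6 -210.     5.5]] [[ 583.  -205.8   -2.5]
 [ 561.6 -334.8   -2.5]]
mid [ 0.57225892 -0.27030002] -9.428940417314749 0.1307045262994922
[[ -61.4   34.2]
 [ -62.5  -41.7]
 [-152.5  -42.8]
 [-152.6   35.8]] [[-180.69094475   -7.44208476]]
rackyaw -9.574145604532035
```

The wrist view shows the rack's corners at (283,62), (359,64), (358,152) and (281,151), nearly square to the plate. The plate's front foot runs from (256,9.5) to (381,10.5). Next I descend behind the rack.

```bash
python3 -m pendant '[0,-0.008,0.06,0,0,0.004,0.5, 0,-0.008,0.12,0,0,0.004,0.5, 0,-0.008,0.18,0,0,0.004,0.5, 0,-0.008,0.24,0,0,0.004,0.5, 0,-0.008,0.29,0,0,0.004,0.5, 0,-0.008,0.32,0,0,0.004,0.5, 0,-0.008,0.338,0,0,0.004,0.5, 0,-0.008,0.338,0,0,0.004,0.5, 0,-0.008,0.338,0,0,0.004,0.5, 0,-0.008,0.338,0,0,0.004,0.5]'; python3 -c "
from h import *
c=snap('side','s1');cv2.imwrite('pics/s1z.png',cv2.resize(c['pixels'][180:300,230:430,::-1],None,fx=4,fy=4))"
```

```text
clock: 1.82
eef_pos: [0.3944, -0.2454, 0.0335]
tool_rot: [0.997, -0.082, 0.001, 0.001]
ft_force: [0.7, -0.6, 0.6]
grip_width: 0.0428
grasp_force: 0.0
```

View pics/s1z.png

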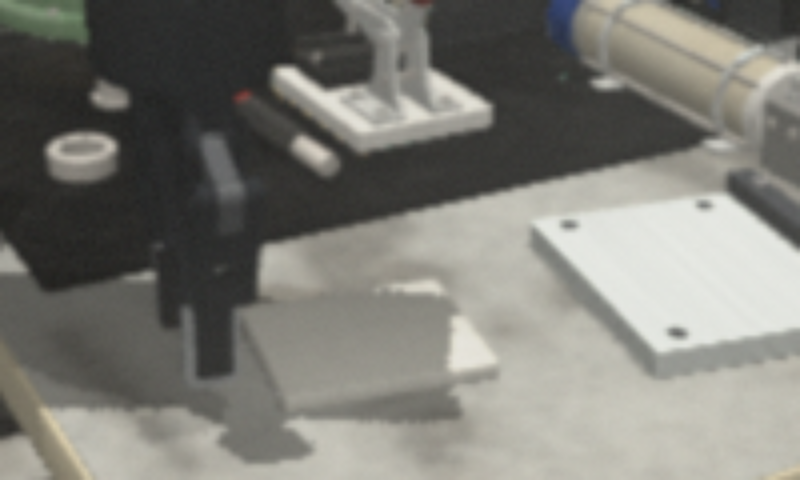

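The fingers, with tips at crop (210,375), stand behind the rack's near edge at crop (260,360), a little above the bench. I'll touch down slowly to find the tip height.

```bash
python3 -m pendant '[0,0,0.001,0,0,0,0.5, 0,0,0.002,0,0,0,0.5, 0,0,0.003,0,0,0,0.5, 0,0,0.004,0,0,0,0.5, 0,0,0.005,0,0,0,0.5, 0,0,0.006,0,0,0,0.5, 0,0,0.007,0,0,0,0.5, 0,0,0.008,0,0,0,0.5, 0,0,0.009,0,0,0,0.5, 0,0,0.01,0,0,0,0.5]'
```

```text
clock: 2.7
eef_pos: [0.3937, -0.2442, 0.0272]
tool_rot: [0.997, -0.081, -0.0, -0.0]
ft_force: [-0.2, 0.6, -0.5]
grip_width: 0.0425
grasp_force: 0.0
```

```bash
python3 -m pendant '[0,0,0.001,0,0,0,0.5, 0,0,0.002,0,0,0,0.5, 0,0,0.003,0,0,0,0.5, 0,0,0.004,0,0,0,0.5, 0,0,0.005,0,0,0,0.5, 0,0,0.006,0,0,0,0.5, 0,0,0.007,0,0,0,0.5, 0,0,0.008,0,0,0,0.5, 0,0,0.008,0,0,0,0.5, 0,0,0.008,0,0,0,0.5]'
```

```text
clock: 3.53
eef_pos: [0.3936, -0.2442, 0.0233]
tool_rot: [0.997, -0.081, -0.0, -0.0]
ft_force: [0.4, -0.8, 0.4]
grip_width: 0.0424
grasp_force: 0.0
```

```bash
python3 -m pendant '[0,0,0.001,0,0,0,0.5, 0,0,0.002,0,0,0,0.5, 0,0,0.003,0,0,0,0.5, 0,0,0.004,0,0,0,0.5, 0,0,0.005,0,0,0,0.5, 0,0,0.006,0,0,0,0.5, 0,0,0.007,0,0,0,0.5, 0,0,0.008,0,0,0,0.5, 0,0,0.008,0,0,0,0.5, 0,0,0.008,0,0,0,0.5]'
```

```text
clock: 4.37
eef_pos: [0.3936, -0.2442, 0.0206]
tool_rot: [0.997, -0.081, 0.0, 0.0]
ft_force: [-4.0, 2.2, 13.6]
grip_width: 0.0429
grasp_force: 6.5
```

```bash
python3 -m pendant '[0,0,-0.006,0,0,0,0.5, 0,0,-0.0105,0,0,0,0.5, 0.01,0,-0.0105,0,0,0,0.5, 0.02,0,-0.0105,0,0,0,0.5, 0.028,0,-0.0105,0,0,0,0.5, 0.036,0,-0.0105,0,0,0,0.5, 0.044,0,-0.0105,0,0,0,0.5, 0.054,0,-0.0105,0,0,0,0.5, 0.064,0,-0.0105,0,0,0,0.5, 0.074,0,-0.0105,0,0,0,0.5]'
```

```text
clock: 5.2
eef_pos: [0.4307, -0.2502, 0.0244]
tool_rot: [0.997, -0.081, -0.0, -0.0]
ft_force: [0.1, 0.0, -0.6]
grip_width: 0.0429
grasp_force: 0.1
```

```bash
python3 -m pendant '[0.01,0,0,0,0,0,0.5, 0.02,0,0,0,0,0,0.5, 0.03,0,0,0,0,0,0.5, 0.04,0,0,0,0,0,0.5, 0.05,0,0,0,0,0,0.5, 0.056,0,0,0,0,0,0.5, 0.06,0,0,0,0,0,0.5, 0.062,0,0,0,0,0,0.5, 0.062,0,0,0,0,0,0.5, 0.062,0,0,0,0,0,0.5]'; python3 - <<'E'
from h import *
o=bot.get_obs();print(toplate(o['eef_pos'],[.5715,-.2704],np.radians(-9.2)))
c=snap('side','s2');cv2.imwrite('pics/s2z.png',cv2.resize(c['pixels'][180:300,230:430,::-1],None,fx=4,fy=4))
E
```

```text
clock: 6.03
eef_pos: [0.4607, -0.2552, 0.0246]
tool_rot: [0.997, -0.081, 0.0, -0.0]
ft_force: [-0.1, -0.3, 0.3]
grip_width: 0.0427
grasp_force: 0.0
[[-111.77101245   -2.74786877]]
```

View pics/s2z.png

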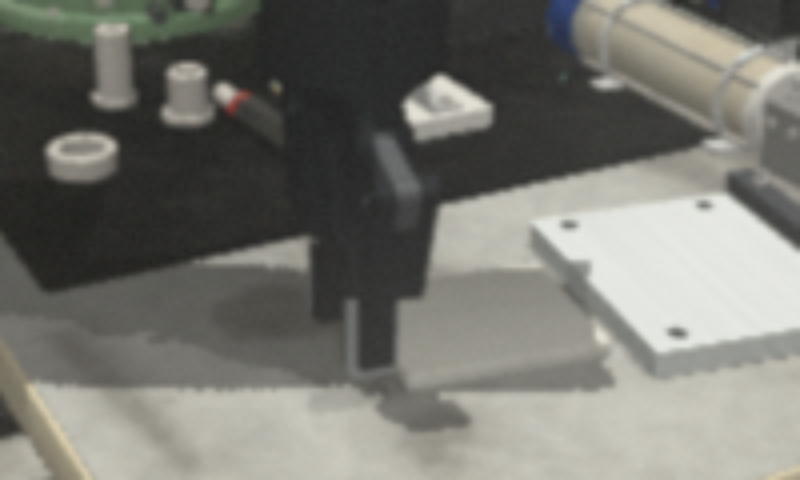

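The rack is almost at the step, with its far edge at crop (600,340). I'll creep in until contact.

```bash
python3 -m pendant '[0.002,0,0,0,0,0,0.5, 0.004,0,0,0,0,0,0.5, 0.006,0,0,0,0,0,0.5, 0.008,0,0,0,0,0,0.5, 0.01,0,0,0,0,0,0.5, 0.011,0,0,0,0,0,0.5, 0.012,0,0,0,0,0,0.5, 0.013,0,0,0,0,0,0.5, 0.013,0,0,0,0,0,0.5, 0.013,0,0,0,0,0,0.5]'
```

```text
clock: 6.92
eef_pos: [0.4673, -0.2563, 0.0246]
tool_rot: [0.997, -0.081, 0.0, 0.0]
ft_force: [-0.3, -1.0, -0.4]
grip_width: 0.0426
grasp_force: 0.0
```

```bash
python3 -m pendant '[0.001,0,0,0,0,0,0.5, 0.002,0,0,0,0,0,0.5, 0.003,0,0,0,0,0,0.5, 0.004,0,0,0,0,0,0.5, 0.005,0,0,0,0,0,0.5, 0.005,0,0,0,0,0,0.5, 0.005,0,0,0,0,0,0.5, 0.005,0,0,0,0,0,0.5, 0.005,0,0,0,0,0,0.5, 0.005,0,0,0,0,0,0.5]'
```

```text
clock: 7.75
eef_pos: [0.4696, -0.2567, 0.0246]
tool_rot: [0.997, -0.081, 0.0, -0.0]
ft_force: [-0.3, 0.5, -0.5]
grip_width: 0.0423
grasp_force: 0.2
```

```bash
python3 -m pendant '[0.001,0,0,0,0,0,0.5, 0.001,0,0,0,0,0,0.5, 0.002,0,0,0,0,0,0.5, 0.002,0,0,0,0,0,0.5, 0.003,0,0,0,0,0,0.5, 0.003,0,0,0,0,0,0.5, 0.004,0,0,0,0,0,0.5, 0.004,0,0,0,0,0,0.5, 0.004,0,0,0,0,0,0.5, 0.004,0,0,0,0,0,0.5]'
```

```text
clock: 8.58
eef_pos: [0.47, -0.2566, 0.0243]
tool_rot: [0.997, -0.081, -0.002, -0.0]
ft_force: [-5.2, 0.5, 3.8]
grip_width: 0.0426
grasp_force: 3.0
```

```bash
cat > arc.py <<'E'
import numpy as np,sys
# start angle, end angle, F, current commanded (tx,tz) offsets in mm relative to arc origin, kx,kz
def cmd(t,F,kx=3.3,kz=10.):
    t=np.radians(t);return np.array([92*(1-np.cos(t))-4*np.sin(t)+F/kx*np.cos(t)-1.6, 92*np.sin(t)+4*(np.cos(t)-1)-F/kz*np.sin(t)])
a,b,F0,F=map(float,sys.argv[1:5])
c0=np.array([0,0.]) if a==0 else cmd(a,F0)
if len(sys.argv)>5: c0=np.array([float(v) for v in sys.argv[5:7]])
print('now',c0)
for i in range(1,11):
    t=a+(b-a)*i/10;d=(cmd(t,F0+(F-F0)*i/10)-c0)/500;print(round(t,1),'%.4f 0 %.4f'%(d[0],-d[1]))
print('end',cmd(b,F))
E
python3 arc.py 0 6 5 10
```

```text
now [0. 0.]
0.6 0.0001 0 -0.0019
1.2 0.0003 0 -0.0038
1.8 0.0006 0 -0.0057
2.4 0.0009 0 -0.0076
3.0 0.0012 0 -0.0095
3.6 0.0015 0 -0.0114
4.2 0.0018 0 -0.0133
4.8 0.0022 0 -0.0152
5.4 0.0026 0 -0.0171
6.0 0.0030 0 -0.0190
end [1.49957449 9.49017774]
```

```bash
python3 -m pendant '[0.0015,0,0,0,0,0,0.5, 0.003,0,0,0,0,0,0.5, 0.003,0,-0.001,0,0,0,0.5, 0.003,0,-0.003,0,0,0,0.5, 0.003,0,-0.006,0,0,0,0.5, 0.003,0,-0.009,0,0,0,0.5, 0.003,0,-0.012,0,0,0,0.5, 0.003,0,-0.015,0,0,0,0.5, 0.003,0,-0.019,0,0,0,0.5, 0.003,0,-0.019,0,0,0,0.5]'; python3 arc.py 6 14 10 10; python3 -c "
from h import *
c=snap('side','s3');cv2.imwrite('pics/s3z.png',cv2.resize(c['pixels'][180:300,230:430,::-1],None,fx=4,fy=4))"
```

```text
clock: 9.42
eef_pos: [0.4706, -0.2564, 0.0332]
tool_rot: [0.997, -0.082, -0.003, -0.001]
ft_force: [-6.0, 1.2, 0.6]
grip_width: 0.0425
grasp_force: 3.0
now [1.49957449 9.49017774]
6.8 0.0002 0 -0.0025
7.6 0.0004 0 -0.0050
8.4 0.0006 0 -0.0075
9.2 0.0009 0 -0.0100
10.0 0.0012 0 -0.0125
10.8 0.0015 0 -0.0150
11.6 0.0019 0 -0.0175
12.4 0.0023 0 -0.0199
13.2 0.0027 0 -0.0224
14.0 0.0032 0 -0.0248
end [ 3.10539568 21.8960754 ]
```

View pics/s3z.png

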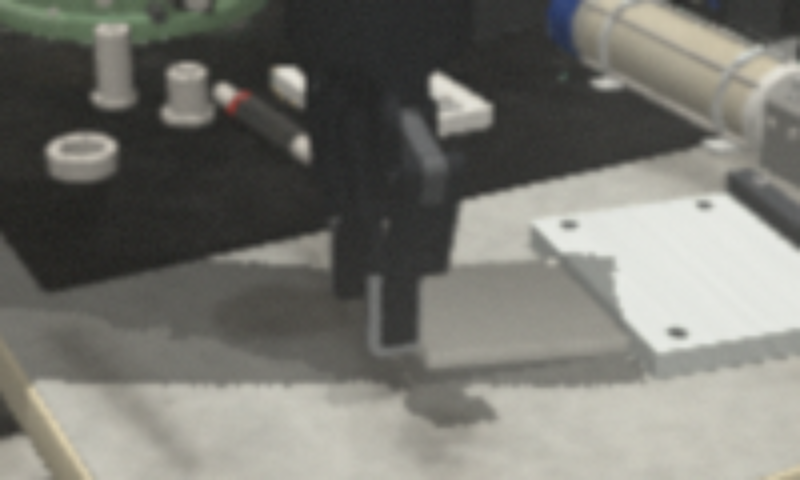

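The near edge is riding up with the tip: the rack's near corner is at crop (425,365), clear of the bench. I'll carry on with a bit more squeeze.

```bash
python3 -m pendant '[0.002,0,-0.001,0,0,0,0.5, 0.0035,0,-0.004,0,0,0,0.5, 0.004,0,-0.007,0,0,0,0.5, 0.0045,0,-0.01,0,0,0,0.5, 0.0047,0,-0.0125,0,0,0,0.5, 0.005,0,-0.015,0,0,0,0.5, 0.0055,0,-0.0175,0,0,0,0.5, 0.006,0,-0.02,0,0,0,0.5, 0.006,0,-0.0225,0,0,0,0.5, 0.0065,0,-0.025,0,0,0,0.5]'; python3 arc.py 14 22 10 10
```

```text
clock: 10.3
eef_pos: [0.4727, -0.2567, 0.0452]
tool_rot: [0.997, -0.082, -0.004, -0.001]
ft_force: [-8.1, 0.5, 1.0]
grip_width: 0.043
grasp_force: 4.2
now [ 3.10539568 21.8960754 ]
14.8 0.0005 0 -0.0024
15.6 0.0011 0 -0.0049
16.4 0.0016 0 -0.0073
17.2 0.0022 0 -0.0097
18.0 0.0029 0 -0.0121
18.8 0.0036 0 -0.0144
19.6 0.0043 0 -0.0168
20.4 0.0050 0 -0.0191
21.2 0.0058 0 -0.0215
22.0 0.0066 0 -0.0238
end [ 6.41030705 33.79793542]
```

```bash
python3 -m pendant '[0.0015,0,-0.0024,0,0,0,0.5, 0.0022,0,-0.0049,0,0,0,0.5, 0.0028,0,-0.0073,0,0,0,0.5, 0.0035,0,-0.0097,0,0,0,0.5, 0.0042,0,-0.012,0,0,0,0.5, 0.005,0,-0.0144,0,0,0,0.5, 0.0057,0,-0.0168,0,0,0,0.5, 0.0064,0,-0.019,0,0,0,0.5, 0.0072,0,-0.0215,0,0,0,0.5, 0.008,0,-0.0238,0,0,0,0.5]'; python3 arc.py 22 30 10 10
```

```text
clock: 11.13
eef_pos: [0.4762, -0.2573, 0.0572]
tool_rot: [0.997, -0.082, -0.004, -0.001]
ft_force: [-10.3, 1.8, 3.2]
grip_width: 0.0429
grasp_force: 5.0
now [ 6.41030705 33.79793542]
22.8 0.0008 0 -0.0023
23.6 0.0017 0 -0.0046
24.4 0.0026 0 -0.0069
25.2 0.0036 0 -0.0091
26.0 0.0045 0 -0.0114
26.8 0.0055 0 -0.0136
27.6 0.0066 0 -0.0158
28.4 0.0077 0 -0.0180
29.2 0.0087 0 -0.0202
30.0 0.0099 0 -0.0223
end [11.34998226 44.96410162]
```

```bash
python3 -m pendant '[0.0008,0,-0.0023,0,0,0,0.5, 0.0017,0,-0.0046,0,0,0,0.5, 0.0026,0,-0.0069,0,0,0,0.5, 0.0036,0,-0.0091,0,0,0,0.5, 0.0045,0,-0.0114,0,0,0,0.5, 0.0055,0,-0.0136,0,0,0,0.5, 0.0066,0,-0.0158,0,0,0,0.5, 0.0077,0,-0.018,0,0,0,0.5, 0.0087,0,-0.0202,0,0,0,0.5, 0.0099,0,-0.0223,0,0,0,0.5]'; python3 arc.py 30 37 10 10
```

```text
clock: 11.97
eef_pos: [0.482, -0.2584, 0.0689]
tool_rot: [0.997, -0.082, -0.003, -0.001]
ft_force: [-9.4, 1.6, 5.0]
grip_width: 0.0428
grasp_force: 5.0
now [11.34998226 44.96410162]
30.7 0.0010 0 -0.0019
31.4 0.0021 0 -0.0037
32.1 0.0031 0 -0.0056
32.8 0.0042 0 -0.0074
33.5 0.0053 0 -0.0092
34.2 0.0064 0 -0.0110
34.9 0.0076 0 -0.0128
35.6 0.0088 0 -0.0145
36.3 0.0100 0 -0.0163
37.0 0.0112 0 -0.0180
end [16.93838059 53.95970915]
```

```bash
python3 -m pendant '[0.0015,0,-0.0019,0,0,0,0.5, 0.0027,0,-0.0037,0,0,0,0.5, 0.0038,0,-0.0056,0,0,0,0.5, 0.005,0,-0.0074,0,0,0,0.5, 0.006,0,-0.0092,0,0,0,0.5, 0.0072,0,-0.011,0,0,0,0.5, 0.0084,0,-0.0128,0,0,0,0.5, 0.0096,0,-0.0145,0,0,0,0.5, 0.0108,0,-0.0163,0,0,0,0.5, 0.012,0,-0.018,0,0,0,0.5]'; python3 arc.py 37 44 10 10
```

```text
clock: 12.8
eef_pos: [0.4881, -0.2595, 0.0782]
tool_rot: [0.997, -0.082, -0.003, -0.0]
ft_force: [-8.2, 1.7, 6.1]
grip_width: 0.0427
grasp_force: 5.4
now [16.93838059 53.95970915]
37.7 0.0012 0 -0.0017
38.4 0.0025 0 -0.0034
39.1 0.0038 0 -0.0051
39.8 0.0051 0 -0.0067
40.5 0.0064 0 -0.0084
41.2 0.0078 0 -0.0100
41.9 0.0091 0 -0.0116
42.6 0.0105 0 -0.0132
43.3 0.0119 0 -0.0147
44.0 0.0134 0 -0.0163
end [23.62192246 62.09127091]
```

```bash
python3 -m pendant '[0.0015,0,-0.0017,0,0,0,0.5, 0.003,0,-0.0034,0,0,0,0.5, 0.0043,0,-0.0051,0,0,0,0.5, 0.0056,0,-0.0067,0,0,0,0.5, 0.007,0,-0.0084,0,0,0,0.5, 0.0083,0,-0.01,0,0,0,0.5, 0.0097,0,-0.0116,0,0,0,0.5, 0.011,0,-0.0132,0,0,0,0.5, 0.0125,0,-0.0147,0,0,0,0.5, 0.014,0,-0.0163,0,0,0,0.5]'; python3 arc.py 44 52 10 10
```

```text
clock: 13.63
eef_pos: [0.4957, -0.2608, 0.0869]
tool_rot: [0.997, -0.082, -0.002, -0.0]
ft_force: [-8.3, 1.3, 8.6]
grip_width: 0.0428
grasp_force: 5.8
now [23.62192246 62.09127091]
44.8 0.0017 0 -0.0017
45.6 0.0033 0 -0.0034
46.4 0.0051 0 -0.0051
47.2 0.0068 0 -0.0068
48.0 0.0085 0 -0.0084
48.8 0.0103 0 -0.0100
49.6 0.0121 0 -0.0116
50.4 0.0140 0 -0.0132
51.2 0.0158 0 -0.0147
52.0 0.0177 0 -0.0162
end [32.47274209 70.17162448]
```

```bash
python3 -m pendant '[0.0015,0,-0.0018,0,0,0,0.5, 0.0031,0,-0.0037,0,0,0,0.5, 0.0048,0,-0.0054,0,0,0,0.5, 0.0065,0,-0.0071,0,0,0,0.5, 0.0082,0,-0.0087,0,0,0,0.5, 0.01,0,-0.0103,0,0,0,0.5, 0.0118,0,-0.0119,0,0,0,0.5, 0.0136,0,-0.0135,0,0,0,0.5, 0.0155,0,-0.015,0,0,0,0.5, 0.0174,0,-0.0165,0,0,0,0.5]'; python3 arc.py 52 60 10 10;python3 -c "
from h import *
c=snap('side','s4');cv2.imwrite('pics/s4z.png',cv2.resize(c['pixels'][160:300,240:440,::-1],None,fx=4,fy=4))"
```

```text
clock: 14.47
eef_pos: [0.5057, -0.2626, 0.0958]
tool_rot: [0.997, -0.081, -0.001, -0.0]
ft_force: [-5.8, 1.4, 7.3]
grip_width: 0.0423
grasp_force: 4.7
now [32.47274209 70.17162448]
52.8 0.0019 0 -0.0015
53.6 0.0038 0 -0.0029
54.4 0.0058 0 -0.0043
55.2 0.0077 0 -0.0057
56.0 0.0097 0 -0.0070
56.8 0.0117 0 -0.0083
57.6 0.0138 0 -0.0096
58.4 0.0158 0 -0.0109
59.2 0.0179 0 -0.0121
60.0 0.0200 0 -0.0133
end [42.4510499  76.80831174]
```

View pics/s4z.png

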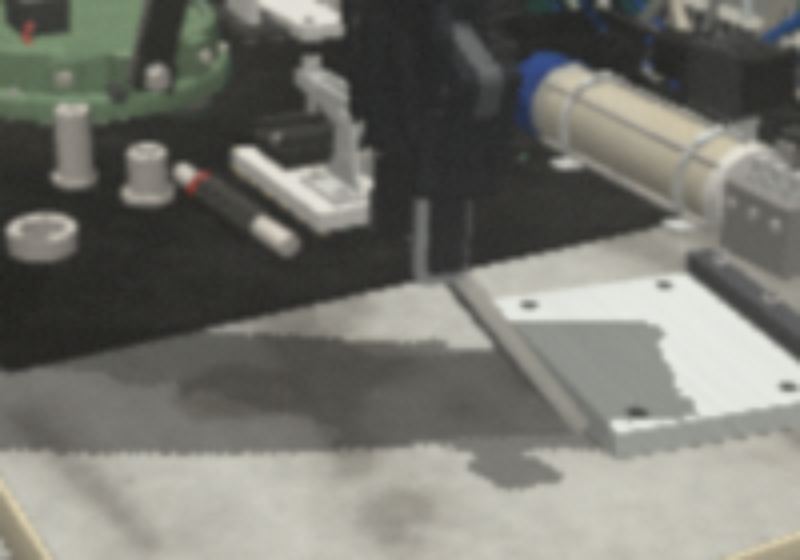

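The rack is tilted about 50°, with its side edge running from crop (455,280) to (585,435) and its foot at the step. The 9.4 N force points along the rack, so I'll carry on.

```bash
python3 -m pendant '[0.0021,0,-0.0014,0,0,0,0.5, 0.004,0,-0.0028,0,0,0,0.5, 0.006,0,-0.0042,0,0,0,0.5, 0.0079,0,-0.0056,0,0,0,0.5, 0.0099,0,-0.0069,0,0,0,0.5, 0.0119,0,-0.0082,0,0,0,0.5, 0.014,0,-0.0095,0,0,0,0.5, 0.016,0,-0.0108,0,0,0,0.5, 0.0181,0,-0.012,0,0,0,0.5, 0.0202,0,-0.0132,0,0,0,0.5]'; python3 arc.py 60 68 10 10
```

```text
clock: 15.35
eef_pos: [0.5168, -0.2645, 0.1028]
tool_rot: [0.997, -0.081, 0.001, 0.0]
ft_force: [-4.0, 1.5, 6.5]
grip_width: 0.0426
grasp_force: 3.9
now [42.4510499  76.80831174]
60.8 0.0021 0 -0.0012
61.6 0.0042 0 -0.0023
62.4 0.0064 0 -0.0034
63.2 0.0085 0 -0.0044
64.0 0.0107 0 -0.0055
64.8 0.0129 0 -0.0065
65.6 0.0151 0 -0.0074
66.4 0.0173 0 -0.0084
67.2 0.0196 0 -0.0093
68.0 0.0218 0 -0.0101
end [53.36262948 81.87215714]
```

```bash
python3 -m pendant '[0.0025,0,-0.0005,0,0,0,0.5, 0.0046,0,-0.0012,0,0,0,0.5, 0.0068,0,-0.002,0,0,0,0.5, 0.009,0,-0.003,0,0,0,0.5, 0.0112,0,-0.004,0,0,0,0.5, 0.0134,0,-0.005,0,0,0,0.5, 0.0156,0,-0.006,0,0,0,0.5, 0.0178,0,-0.007,0,0,0,0.5, 0.02,0,-0.0079,0,0,0,0.5, 0.0222,0,-0.0087,0,0,0,0.5]'; python3 arc.py 68 76 10 10
```

```text
clock: 16.18
eef_pos: [0.5286, -0.2666, 0.1078]
tool_rot: [0.997, -0.081, 0.002, 0.0]
ft_force: [-3.1, 1.6, 7.0]
grip_width: 0.0428
grasp_force: 4.2
now [53.36262948 81.87215714]
68.8 0.0023 0 -0.0008
69.6 0.0046 0 -0.0016
70.4 0.0068 0 -0.0024
71.2 0.0092 0 -0.0031
72.0 0.0115 0 -0.0038
72.8 0.0138 0 -0.0045
73.6 0.0162 0 -0.0051
74.4 0.0185 0 -0.0057
75.2 0.0209 0 -0.0063
76.0 0.0233 0 -0.0068
end [64.99509935 85.26459867]
```

```bash
python3 -m pendant '[0.0024,0,-0.0003,0,0,0,0.5, 0.0048,0,-0.001,0,0,0,0.5, 0.007,0,-0.0018,0,0,0,0.5, 0.0094,0,-0.0025,0,0,0,0.5, 0.0117,0,-0.0031,0,0,0,0.5, 0.014,0,-0.0038,0,0,0,0.5, 0.0164,0,-0.0044,0,0,0,0.5, 0.0187,0,-0.005,0,0,0,0.5, 0.0211,0,-0.0055,0,0,0,0.5, 0.0235,0,-0.006,0,0,0,0.5]'; python3 arc.py 76 84 10 10
```

```text
clock: 17.02
eef_pos: [0.541, -0.2686, 0.1111]
tool_rot: [0.997, -0.081, 0.002, 0.001]
ft_force: [-1.6, 0.8, 6.5]
grip_width: 0.0427
grasp_force: 3.6
now [64.99509935 85.26459867]
76.8 0.0024 0 -0.0005
77.6 0.0048 0 -0.0009
78.4 0.0072 0 -0.0014
79.2 0.0096 0 -0.0017
80.0 0.0120 0 -0.0021
80.8 0.0145 0 -0.0024
81.6 0.0169 0 -0.0027
82.4 0.0193 0 -0.0029
83.2 0.0218 0 -0.0031
84.0 0.0243 0 -0.0033
end [77.12204672 86.91960633]
```

```bash
python3 -m pendant '[0.0025,0,-0.0002,0,0,0,0.5, 0.0049,0,-0.0006,0,0,0,0.5, 0.0073,0,-0.001,0,0,0,0.5, 0.0097,0,-0.0013,0,0,0,0.5, 0.0121,0,-0.0016,0,0,0,0.5, 0.0146,0,-0.0019,0,0,0,0.5, 0.017,0,-0.0022,0,0,0,0.5, 0.0194,0,-0.0024,0,0,0,0.5, 0.0219,0,-0.0026,0,0,0,0.5, 0.0244,0,-0.0028,0,0,0,0.5]'; python3 arc.py 84 94 10 10;python3 -c "
from h import *
c=snap('side','s5');cv2.imwrite('pics/s5z.png',cv2.resize(c['pixels'][160:300,260:460,::-1],None,fx=4,fy=4))"
```

```text
clock: 17.85
eef_pos: [0.5534, -0.2707, 0.1125]
tool_rot: [0.997, -0.081, 0.003, 0.001]
ft_force: [-0.1, -0.2, 5.9]
grip_width: 0.0431
grasp_force: 3.0
now [77.12204672 86.91960633]
85.0 0.0031 0 -0.0002
86.0 0.0062 0 -0.0003
87.0 0.0093 0 -0.0003
88.0 0.0124 0 -0.0003
89.0 0.0155 0 -0.0003
90.0 0.0186 0 -0.0002
91.0 0.0217 0 0.0000
92.0 0.0248 0 0.0002
93.0 0.0279 0 0.0005
94.0 0.0310 0 0.0008
end [92.61595613 86.49930268]
```

View pics/s5z.png

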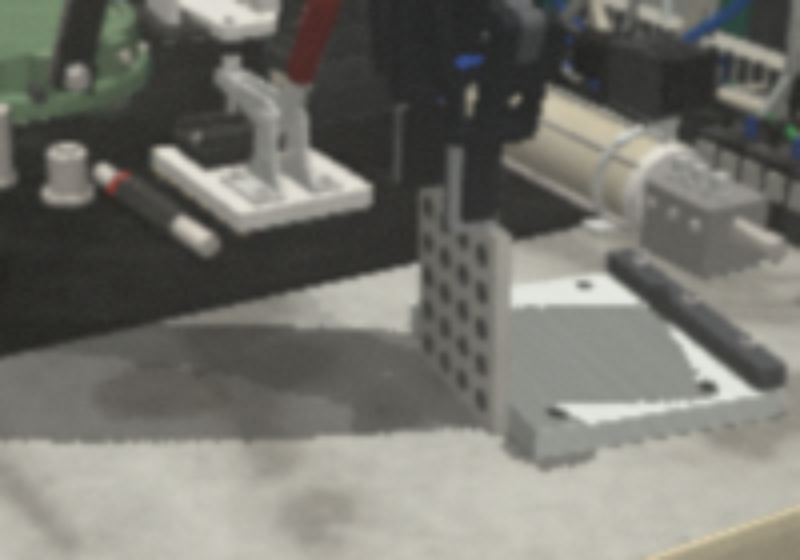

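The rack is practically upright with its holes facing the robot: top edge at crop (460,210), foot against the step at (490,425). I'll drag the top forward over the step edge.

```bash
python3 -m pendant '[0.003,0,0,0,0,0,0.5, 0.006,0,0,0,0,0,0.5, 0.01,0,0,0,0,0,0.5, 0.014,0,0,0,0,0,0.5, 0.018,0,0,0,0,0,0.5, 0.022,0,0,0,0,0,0.5, 0.027,0,0,0,0,0,0.5, 0.032,0,0,0,0,0,0.5, 0.037,0,0,0,0,0,0.5, 0.042,0,0,0,0,0,0.5]';python3 -c "
from h import *
c=snap('side','s6')
o=bot.get_obs();print(toplate(o['eef_pos'],[.5715,-.2704],np.radians(-9.2)))"
```

```text
clock: 18.73
eef_pos: [0.5739, -0.2742, 0.1121]
tool_rot: [0.997, -0.081, 0.003, 0.001]
ft_force: [0.7, -0.1, 4.0]
grip_width: 0.0427
grasp_force: 2.6
[[ 3.28904307 -3.31672478]]
```

View pics/s6.png

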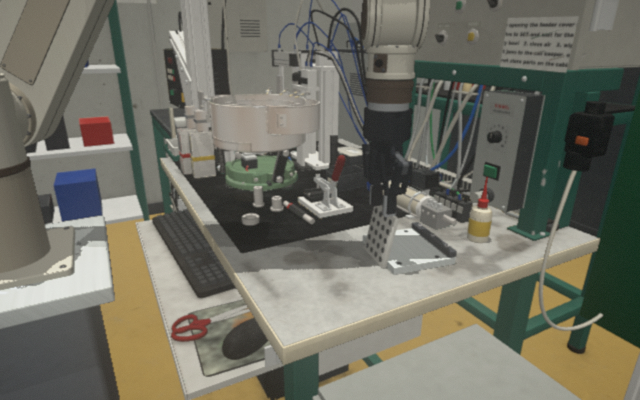

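The rack now leans forward past upright, with its top at (382,207) and its foot at (372,260). I'll keep dragging.

```bash
python3 -m pendant '[0.005,0,0,0,0,0,0.5, 0.01,0,0,0,0,0,0.5, 0.015,0,0,0,0,0,0.5, 0.02,0,0,0,0,0,0.5, 0.026,0,0,0,0,0,0.5, 0.032,0,0,0,0,0,0.5, 0.038,0,0,0,0,0,0.5, 0.044,0,0,0,0,0,0.5, 0.05,0,0,0,0,0,0.5, 0.056,0,0,0,0,0,0.5]'
```

```text
clock: 19.62
eef_pos: [0.5995, -0.2779, 0.1099]
tool_rot: [0.997, -0.081, -0.0, -0.0]
ft_force: [0.1, 0.1, 0.0]
grip_width: 0.043
grasp_force: 0.0
```

```bash
python3 -m pendant '[0,0,-0.05,0,0,0,0.5, 0,0,-0.1,0,0,0,0.5, -0.04,0,-0.15,0,0,0,0.5, -0.08,0,-0.18,0,0,0,0.5, -0.12,0,-0.18,0,0,0,0.5, -0.16,0,-0.18,0,0,0,0.5, -0.16,0,-0.18,0,0,0,0.5, -0.16,0,-0.18,0,0,0,0.5, -0.16,0,-0.18,0,0,0,0.5, -0.16,0,-0.18,0,0,0,0.5]'; python3 - <<'E'
from h import *
o=bot.get_obs();p,q=o['eef_pos'],o['tool_rot'];print(p,toplate(p,[.5715,-.2704],np.radians(-9.2)))
c=snap('wrist','w2');g=cv2.cvtColor(c['pixels'],cv2.COLOR_RGB2GRAY)
np.savez('pics/w2p.npz',p=p,q=q)
# dark spots (holes) on bright
t=cv2.adaptiveThreshold(cv2.GaussianBlur(g,(3,3),0),255,0,1,15,12)
cs,_=cv2.findContours(t,cv2.RETR_LIST,2)
pts=[]
for k in cs:
    a=cv2.contourArea(k)
    if 6<a<150:
        (x,y),(w,h),_=cv2.minAreaRect(k)
        if max(w,h)/max(1,min(w,h))<1.7:
            P=toplate(wcast(c,p,q,[(x,y)],.0195),[.5715,-.2704],np.radians(-9.2))[0]
            if -70<P[0]<120 and abs(P[1])<75: pts.append((round(x),round(y),round(a),*P.round(1)))
for z in sorted(pts,key=lambda v:(round(v[3]/8),v[4])):print(*z)
E
```

```text
clock: 20.45
eef_pos: [0.5214, -0.2653, 0.2003]
tool_rot: [0.997, -0.081, 0.0, 0.0]
ft_force: [-0.2, 0.5, -0.8]
grip_width: 0.0425
grasp_force: 0.0
[ 0.52137994 -0.26526405  0.20026278] [[-50.29646956  -2.94337457]]
350 146 74 -15.0 -29.0
331 146 73 -14.8 -10.8
312 146 70 -14.3 7.0
294 146 70 -14.1 25.0
350 128 71 2.3 -29.1
331 128 74 2.2 -10.8
312 128 70 2.7 6.9
294 128 70 2.4 24.7
373 117 55 13.8 -51.3
350 111 70 19.2 -29.4
332 111 72 19.3 -11.5
313 110 73 19.6 6.3
294 110 72 19.9 24.5
264 116 50 15.3 53.7
350 94 71 36.2 -29.4
332 93 76 36.5 -11.8
313 93 75 36.5 6.2
294 93 75 36.8 24.3
378 84 16 46.2 -55.9
351 76 74 53.3 -29.9
332 76 72 53.5 -11.8
313 76 73 53.5 6.2
294 76 73 53.9 24.2
374 45 50 85.0 -52.2
265 44 50 86.7 52.3
```

The rack lies flat on the plate with its holes up, square to it and centred at about x = 20 mm. It needs roughly 40 mm more. I'll come down behind it and push.

```bash
python3 -m pendant '[-0.016,0,0.05,0,0,0.004,0.5, -0.016,0,0.11,0,0,0.004,0.5, -0.016,0,0.17,0,0,0.004,0.5, -0.016,0,0.22,0,0,0.004,0.5, -0.016,0,0.26,0,0,0.004,0.5, -0.016,0,0.29,0,0,0.004,0.5, -0.016,0,0.31,0,0,0.004,0.5, -0.016,0,0.324,0,0,0.004,0.5, -0.016,0,0.324,0,0,0.004,0.5, -0.016,0,0.324,0,0,0.004,0.5]'
```

```text
clock: 21.33
eef_pos: [0.5131, -0.2639, 0.0385]
tool_rot: [0.996, -0.087, 0.0, 0.0]
ft_force: [-0.6, -0.1, 0.8]
grip_width: 0.0429
grasp_force: 0.0
```

```bash
python3 -m pendant '[0.008,0,0,0,0,0,0.5, 0.016,0,0,0,0,0,0.5, 0.024,0,0,0,0,0,0.5, 0.032,0,0,0,0,0,0.5, 0.04,0,0,0,0,0,0.5, 0.048,0,0,0,0,0,0.5, 0.056,0,0,0,0,0,0.5, 0.064,0,0,0,0,0,0.5, 0.072,0,0,0,0,0,0.5, 0.08,0,0,0,0,0,0.5]'
```

```text
clock: 22.17
eef_pos: [0.5523, -0.2708, 0.0383]
tool_rot: [0.996, -0.088, -0.0, -0.0]
ft_force: [-0.8, 0.1, 0.3]
grip_width: 0.0427
grasp_force: 0.3
```

```bash
python3 -m pendant '[0.004,0,0,0,0,0,0.5, 0.008,0,0,0,0,0,0.5, 0.012,0,0,0,0,0,0.5, 0.016,0,0,0,0,0,0.5, 0.02,0,0,0,0,0,0.5, 0.024,0,0,0,0,0,0.5, 0.027,0,0,0,0,0,0.5, 0.03,0,0,0,0,0,0.5, 0.03,0,0,0,0,0,0.5, 0.03,0,0,0,0,0,0.5]'
```

```text
clock: 23.0
eef_pos: [0.567, -0.2734, 0.0384]
tool_rot: [0.996, -0.087, 0.0, 0.0]
ft_force: [-0.3, 0.8, 0.3]
grip_width: 0.0426
grasp_force: 0.0
```

```bash
python3 -m pendant '[0.001,0,0,0,0,0,0.5, 0.002,0,0,0,0,0,0.5, 0.003,0,0,0,0,0,0.5, 0.004,0,0,0,0,0,0.5, 0.005,0,0,0,0,0,0.5, 0.006,0,0,0,0,0,0.5, 0.007,0,0,0,0,0,0.5, 0.008,0,0,0,0,0,0.5, 0.008,0,0,0,0,0,0.5, 0.008,0,0,0,0,0,0.5]'
```

```text
clock: 23.83
eef_pos: [0.5708, -0.2741, 0.0384]
tool_rot: [0.996, -0.087, 0.0, 0.0]
ft_force: [0.5, -0.2, 0.1]
grip_width: 0.0425
grasp_force: 0.1
```

```bash
python3 -m pendant '[0.001,0,0,0,0,0,0.5, 0.002,0,0,0,0,0,0.5, 0.003,0,0,0,0,0,0.5, 0.003,0,0,0,0,0,0.5, 0.004,0,0,0,0,0,0.5, 0.004,0,0,0,0,0,0.5, 0.005,0,0,0,0,0,0.5, 0.005,0,0,0,0,0,0.5, 0.005,0,0,0,0,0,0.5, 0.005,0,0,0,0,0,0.5]'
```

```text
clock: 24.67
eef_pos: [0.5732, -0.2745, 0.0383]
tool_rot: [0.996, -0.088, 0.0, -0.0]
ft_force: [-1.1, 0.0, -0.8]
grip_width: 0.043
grasp_force: 0.2
```

```bash
python3 -m pendant '[0.001,0,0,0,0,0,0.5, 0.001,0,0,0,0,0,0.5, 0.002,0,0,0,0,0,0.5, 0.002,0,0,0,0,0,0.5, 0.003,0,0,0,0,0,0.5, 0.003,0,0,0,0,0,0.5, 0.004,0,0,0,0,0,0.5, 0.004,0,0,0,0,0,0.5, 0.004,0,0,0,0,0,0.5, 0.004,0,0,0,0,0,0.5]'
```

```text
clock: 25.5
eef_pos: [0.5735, -0.2746, 0.0382]
tool_rot: [0.996, -0.088, -0.002, -0.0]
ft_force: [-6.4, 1.3, 3.6]
grip_width: 0.0432
grasp_force: 3.2
```

```bash
python3 -m pendant '[0.001,0,0,0,0,0,0.5, 0.002,0,0,0,0,0,0.5, 0.003,0,0,0,0,0,0.5, 0.003,0,0,0,0,0,0.5, 0.003,0,0,0,0,0,0.5, 0.003,0,0,0,0,0,0.5, 0.003,0,0,0,0,0,0.5, 0.003,0,0,0,0,0,0.5, 0.003,0,0,0,0,0,0.5, 0.003,0,0,0,0,0,0.5]'; python3 -m pendant '[-0.005,0,0,0,0,0,0.5, -0.015,0,0,0,0,0,0.5, -0.03,0,0,0,0,0,0.5, -0.06,0,-0.03,0,0,0,0.5, -0.09,0,-0.1,0,0,0,0.5, -0.1,0,-0.18,0,0,0,0.5, -0.1,0,-0.25,0,0,0,0.5, -0.1,0,-0.32,0,0,0,0.5, -0.1,0,-0.32,0,0,0,0.5, -0.1,0,-0.32,0,0,0,0.5]'; python3 - <<'E'
from h import *
o=bot.get_obs();p,q=o['eef_pos'],o['tool_rot'];print(p)
c=snap('wrist','w3');g=cv2.cvtColor(c['pixels'],cv2.COLOR_RGB2GRAY)
t=cv2.adaptiveThreshold(cv2.GaussianBlur(g,(3,3),0),255,0,1,15,12)
cs,_=cv2.findContours(t,cv2.RETR_LIST,2)
pts=[]
for k in cs:
    a=cv2.contourArea(k)
    if 6<a<150:
        (x,y),(w,h),_=cv2.minAreaRect(k)
        if max(w,h)/max(1,min(w,h))<1.7:
            P=toplate(wcast(c,p,q,[(x,y)],.0195),[.5715,-.2704],np.radians(-10))[0]
            if -70<P[0]<120 and abs(P[1])<75: pts.append((round(x),round(y),round(a),*P.round(1)))
for z in sorted(pts,key=lambda v:(round(v[3]/8),v[4])):print(*z)
print([int(g[v,322]) for v in range(0,75)])
E
```

```text
clock: 26.33
eef_pos: [0.5736, -0.2746, 0.0381]
tool_rot: [0.996, -0.088, -0.003, -0.0]
ft_force: [-9.6, 1.4, 6.9]
grip_width: 0.0425
grasp_force: 4.7
clock: 27.17
eef_pos: [0.5292, -0.2672, 0.2018]
tool_rot: [0.996, -0.087, 0.004, 0.001]
ft_force: [0.1, -0.9, -0.5]
grip_width: 0.0434
grasp_force: 0.0
[ 0.52920897 -0.26722818  0.20176858]
371 126 46 14.9 -51.3
262 126 50 14.4 54.2
348 116 73 24.3 -29.3
330 115 75 24.6 -11.5
311 116 70 24.2 6.8
292 116 69 24.4 24.6
348 98 72 41.3 -29.2
330 98 74 41.4 -11.2
311 98 73 41.5 6.6
292 98 74 41.4 24.6
349 80 71 58.5 -29.7
330 80 73 58.3 -11.5
311 80 75 58.3 6.7
292 81 74 58.4 24.6
349 64 74 75.4 -29.7
330 63 75 75.6 -11.5
311 64 72 75.2 6.6
292 64 75 75.6 24.8
371 54 46 86.2 -51.1
263 55 47 86.0 53.6
348 46 68 92.6 -29.3
330 46 66 92.8 -11.3
310 46 70 92.3 7.1
292 47 66 92.2 24.4
316 26 73 113.5 1.4
[219, 216, 213, 215, 217, 218, 217, 217, 218, 219, 221, 218, 219, 219, 219, 218, 218, 217, 214, 211, 171, 116, 112, 111, 106, 105, 106, 104, 107, 110, 106, 105, 102, 86, 43, 203, 249, 249, 249, 249, 250, 250, 249, 249, 250, 249, 249, 249, 250, 242, 189, 188, 188, 187, 188, 187, 187, 187, 187, 188, 187, 188, 188, 188, 187, 187, 186, 185, 188, 188, 188, 188, 189, 191, 189]
```

```bash
python3 -c "
from workcell import bot
print(bot.job_done())"
```

```text
the job is handed in; nothing more can be done
None
```

The rack was levered up, tipped over, and pushed home: it lies holes-up on the plate, square against the stop bar. Its centre measured about 58 mm along the plate (59 mm is fully home) and about 2 mm off the plate's midline; the force read was never above about 14 N, and I handed the job in after about 27 s of robot time.

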